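# Switch the shop's music to the next source and start it

## Task

On the music player, turn the big knurled selector dial one click clockwise by rubbing it with a fingertip, so that its pointer goes from the right mark and clicks in at the middle mark, not beyond; take the finger away, then press the round push button fully down and let it come up again. Use only gentle touches: do not grip, lift or shove the player, and leave the small volume knob and everything else on the counter as it is.

Things in the scene. Friction and masses are not known exactly. Their poses are not given: they have to be found in the camera images.
- player: the music player: grey box 140 deep (x) by 230 wide (y) by 50 mm high, loose on a rubber base; about 3 kg, slides at about 14 N sideways. Origin: centre of its underside; x to its rear (away from the robot), y to its left, z up; yaw within 0.45 rad. On top, in mm: big dial at (0, 45), push button at (35, -45), small volume knob at (-35, -45), a candle near (-41, -88)
- dial_top (a point): centre of the dial's top, on its upright axis, 80 mm above the player's underside. Aluminium disc 92 mm across, 26 mm high, upright knurled rim 54 to 80 mm above the underside; too wide to grip, turned by rubbing a fingertip along the rim. Button collar 21 mm from the rim, player's left edge 24 mm. Three raised marks on the player in front of it (towards the robot); dark pointer line on the dial
- dial (a joint): dial angle, rad, growing clockwise from above. It clicks into rest at 0 (pointer at the right mark, the start), 0.6 (middle mark, pointer to the player's front) and 1.2 (left mark). 0.09 N m (2 N at the rim) takes it out of a rest; halfway (beyond about 0.32) the spring pulls it into 0.6 by itself, beyond about 0.92 into 1.2
- play_top (a point): centre of the top of the round push button: a 30 mm cap in a 46 mm collar, standing 68 mm above the player's underside when free (6 mm above the collar)
- play (a joint): travel of the push button, m: 0 free, 0.006 fully down; sprung, 5 N holds it fully down
- volume_top (a point): centre of the top of the small volume knob (24 mm across, 20 mm high, its top 72 mm above the player's underside), not to be turned
- volume (a joint): angle of the volume knob, rad; 0 at the start, to be left as it is
- candle: small tea-light candle in a metal cup, 38 mm across, 17 mm high, standing on the front right corner of the player; origin at the centre of its underside; stands loose, not to be disturbed
- bell: round counter bell, 84 mm across, 58 mm high; origin at the centre of its underside; stands loose, not to be disturbed
- notebook: pocket notebook, 140 x 88 x 13 mm, lying flat; origin at the centre of its underside; stands loose, not to be disturbed
- stapler: desk stapler, 36 x 135 x 42 mm; origin at the centre of its underside; stands loose, not to be disturbed
- jar: small glass jar, 66 mm across, 79 mm high, behind the player; origin at the centre of its underside; stands loose, not to be disturbed
- coasters: stack of round cork coasters, 70 mm across, 19 mm high, behind the player; origin at the centre of its underside; stands loose, not to be disturbed
- reader: hand-held card reader with keys, 136 x 74 x 26 mm, lying flat to the right of the player; origin at the centre of its underside; stands loose, not to be disturbed

How it is judged:
By the outcome, as a careful person would: the job done as asked, in the order asked, and still so for the second after the job is handed in, with the robot touching nothing.
It also fails if it takes over 45 s, if anything falls off the work surface, if the arm or the gripper's body presses on something with over 40 N, if the wrist force passes 120 N, or if a joint passes its speed limit or range.

## Robot

A 6-joint arm with a two-finger parallel gripper is mounted at the origin on a cart in front of the work surface, level with it; the furniture and walls round the work are solid. World frame = base frame: x ahead of the robot, y to its left, z up, the work surface at z = 0. Lengths are in m, angles in degrees, forces in N, time in s.
With the tool pointing down it reaches from about 0.3 to 0.75 m from the base axis. Payload 8.5 kg.
Tool frame: the origin (TCP) lies between the finger pads; the fingertips stand 8 mm ahead of it and the grasp point (between the pads) lies 11 mm behind it; y points along the fingers, z is the direction in which the jaws open and shut, and the axes are right-handed (so a half turn about y gives the same grasp; the last joint's range is limited). The gripper opens to 85 mm and grips with 20 to 120 N. Pads are 22 mm wide; open, the fingers measure 114 mm over their backs; the gripper's body (76 mm by 85 mm) begins 54 mm behind the grasp point. The pads swing forward as they close: fully open they stand 13 mm farther back than shut.
Start: joints at [-77.137, 21.807, 74.336, -0, 83.858, -12.336], TCP at [0.234, -0.498, 0.239] pointing down, gripper open.
Joint ranges: [-178.18, 178.18], [-50.72, 133.34], [12.68, 142.11], [-81.47, 261.47], [9.98, 163.14], [-165.26, 165.26]. Speed limits (degrees/s): [136.94, 136.94, 180, 180, 180, 180].

## Interface

Orientations are given as a 3x3 rotation matrix whose columns are the frame's x, y, z axes.
In Python, from rig import env, get_image gives the robot as it stands.
- The arm moves only by the tool move_arm, never from a script. Its argument "targets" is one flat list of numbers, 6 for each row, row after row: the shift along the tool's x, y, z in mm, then the turn, a rotation vector about the tool's x, y, z in rad. A call has exactly 5 rows; each row shifts and turns the commanded pose from where the row before left it, along the tool's axes as they then stand; what a row does not reach is not made up. A row lasts 1/8 s, in which the tool goes at most 62.5 mm and 10.7 degrees, less where a joint would pass 70% of its speed; a pose out of reach is approached as far as the arm can. A call is refused whole if a number of a shift passes 62.5 or a number of a turn 0.188, either way. A call with a gripper value outside its range is refused whole. "hand" is the opening, from -1 (shut) to 1 (fully open), so that 0 is half open, set as the call begins (left out, the last holds). The fingers move at their own pace and stop on an object; "squeeze" is the grip in N (left out, the last holds). Time passes only in rows, so rows that do not move let the fingers close, or fill a call up. It gives the time, the measured TCP pose, the force and the opening at its end, in the units of the state.
- env.observe(): the state, without advancing time (a new reading comes with each control period).
- get_image(name): name is "scene" or "top" or "wrist"; returns a dict with "pixels" (400x640x3 uint8, red, green, blue), "z_map" (400x640 float32, m along the optical axis (not along the pixel's ray), 0 where there is no reading), "intrinsics" (3x3 intrinsics, pixels), "R" (3x3) and "t" (3): a world point X has camera coordinates R X + t; the wrist camera has in their place "mount" (4x4, takes a point from camera to tool coordinates, whose origin is the TCP and whose axes are the tool frame's). Camera axes: x right, y down, z forward; pixel columns grow to the right and rows downward; lengths in m; the calibration is good to about 2 mm. A picture is of the moment at which its call begins: read the wrist's pose just before it.
- env.close_job(): hands the job in, once; it reports no verdict.
The state is a dict: "time_s": time; "q": joint angles; "qvel": joint speeds; "joint_efforts": joint torques, N m; "position": TCP position; "tool_rot": TCP orientation; "ft_force": force on the tool from outside, world axes, zero at the start; "wrist_torque": the same for the moment, N m; "grip_width": finger opening in m.
Only numpy, scipy, OpenCV 4.12 (cv2) and the standard library are available. Lean on these libraries where they do the work, as an engineer would, in place of code of your own. Each camera call takes 0.05 s, during which the arm holds its last target.

## Working session

There is one attempt and no reset: what is moved stays moved. The work goes in short steps, Python scripts to look and compute and a tool call to move; the robot and the scene stay as the last step left them, time stands still between calls to the robot, and variables do not carry over. Pictures are saved under pics/ and viewed, and the job is handed in when it is done.

Besides the shell and the picture viewer there is one more tool, called after "Call:" by a JSON object that holds its "api" and its "payload", one argument or row to a line. move_arm: Moves the arm, as the interface text tells. Its arguments: {"type":"object","properties":{"targets":{"type":"array"},"hand":{"type":"number"},"squeeze":{"type":"number"}},"required":["targets"]}

```bash
ls; mkdir -p pics; python3 - <<'E'
from rig import env,get_image
import cv2,numpy as np
s=env.observe();print(s)
for n in("scene","top"):
    d=get_image(n);cv2.imwrite(f"pics/{n}0.png",d["pixels"][:,:,::-1]);np.savez(f"pics/{n}0.npz",**{k:v for k,v in d.items()})
    print(n,d["intrinsics"],d["R"],d["t"])
E
```

```text
pics
{'time_s': 0.0, 'q': array([-7.71381032e+01,  2.18421626e+01,  7.43848380e+01, -6.63475438e-05,
        8.38587796e+01, -1.23351700e+01]), 'qvel': array([ 0.02046837,  0.02590932, -0.05587835, -0.00596462, -0.05106529,
       -0.03271923]), 'joint_efforts': array([-4.30328191e-04, -4.48464489e+01, -2.31276637e+01, -2.16327712e-04,
        4.89417580e-03, -6.36681364e-06]), 'position': array([ 0.23409168, -0.49738352,  0.23870029]), 'tool_rot': array([[-9.04848849e-01, -3.34389949e-04,  4.25732838e-01],
       [-4.25732850e-01,  1.45932578e-03, -9.04847728e-01],
       [-3.18710921e-04, -9.99998879e-01, -1.46283004e-03]]), 'ft_force': array([ 0.02409205,  0.5273327 , -0.35694482]), 'wrist_torque': array([0.00417205, 0.01418372, 0.05921387]), 'grip_width': 0.08552154781749613}
scene [[491.11976005   0.         324.91736212]
 [  0.         491.11976005 199.29863348]
 [  0.           0.           1.        ]] [[ 0.68001035 -0.73284609 -0.02285885]
 [-0.45812196 -0.40033799 -0.79363327]
 [ 0.57245977  0.55015098 -0.60796686]] [-0.40950212  0.31039071  1.42342448]
top [[443.7994732    0.         310.85104923]
 [  0.         443.7994732  192.76406672]
 [  0.           0.           1.        ]] [[-0.25571933 -0.96674761 -0.00258636]
 [-0.85297211  0.22688158 -0.47006736]
 [ 0.45502329 -0.11799922 -0.88262675]] [0.12491336 0.53248447 1.29471444]
```

View pics/scene0.png

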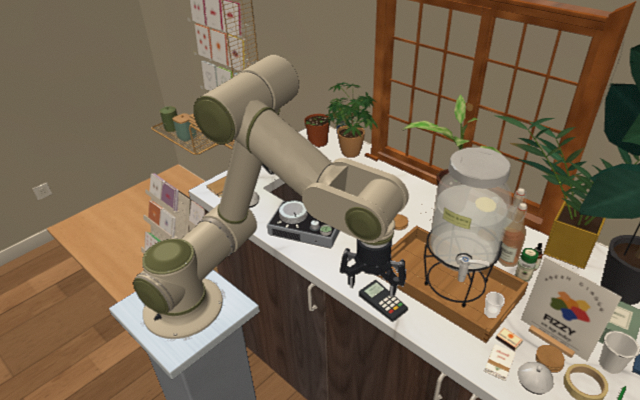

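View pics/top0.png

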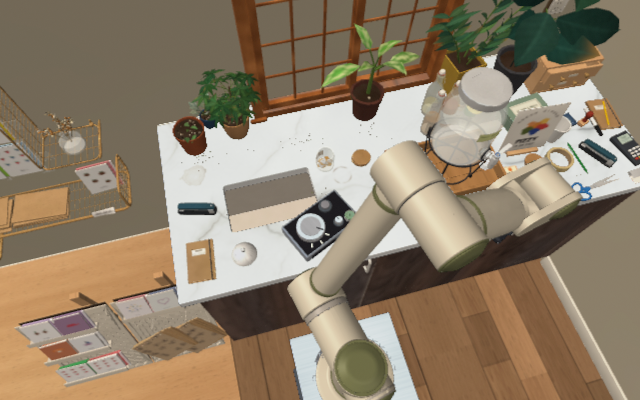

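The player is at about (303,222) in scene and (318,222) in top, with the dial at (311,227) in top. I'll zoom in.

```bash
cat > h.py <<'E'
import numpy as np,cv2
from rig import env,get_image
def ray(d,u,v):
    k=np.linalg.inv(d["intrinsics"])@np.array([u,v,1.]);C=-d["R"].T@d["t"];return C,d["R"].T@k
def onz(d,u,v,z):
    C,r=ray(d,u,v);return C+r*(z-C[2])/r[2]
def ondepth(d,u,v):
    C,r=ray(d,u,v);return C+r*d["z_map"][int(v),int(u)]
def proj(d,X):
    c=d["R"]@X+d["t"];c=d["intrinsics"]@c;return c[:2]/c[2]
E
python3 - <<'E'
from h import *
t=dict(np.load("pics/top0.npz"));s=dict(np.load("pics/scene0.npz"))
a=t["pixels"][180:265,270:370,::-1];b=s["pixels"][190:260,255:355,::-1]
cv2.imwrite("pics/tz.png",cv2.resize(a,None,fx=7,fy=7,interpolation=cv2.INTER_CUBIC))
cv2.imwrite("pics/sz.png",cv2.resize(b,None,fx=8,fy=8,interpolation=cv2.INTER_CUBIC))
for u,v in [(311,227),(300,240),(245,253),(325,157),(360,158),(240,200)]: print(u,v,ondepth(t,u,v))
E
```

```text
311 227 [0.45294205 0.00868821 0.08062822]
300 240 [0.42927113 0.05185239 0.05357421]
245 253 [0.43537232 0.23299553 0.0431123 ]
325 157 [ 0.7299041  -0.11720876  0.02867577]
360 158 [ 0.70005743 -0.24241232  0.01663142]
240 200 [ 1.02772548  0.24665964 -0.6944266 ]
```

View pics/tz.png

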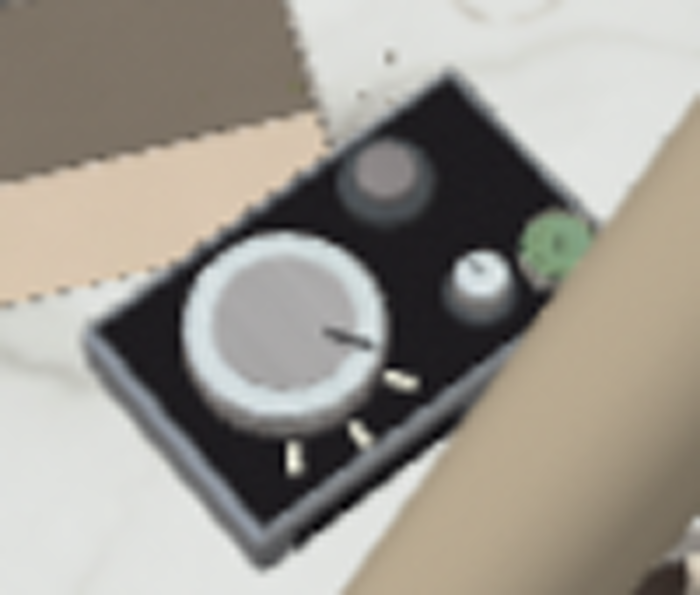

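View pics/sz.png

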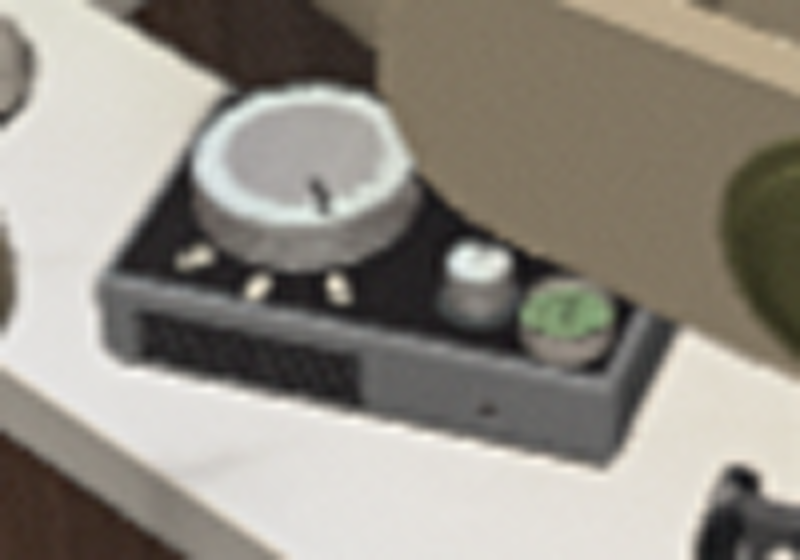

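```bash
python3 - <<'E'
from h import *
t=dict(np.load("pics/top0.npz"));s=dict(np.load("pics/scene0.npz"))
P=lambda u,v,z:onz(t,270+(u+.5)/7-.5,180+(v+.5)/7-.5,z)
for n,u,v,z in [("LR",92,332,.05),("RR",452,72,.05),("LF",262,538,.05),("dial",286,325,.08),("btn",386,168,.068),("vol",482,272,.072),("midmark",360,433,.051),("rightmark",402,380,.051),("leftmark",294,458,.051)]: print(n,P(u,v,z).round(4))
S=lambda u,v,z:onz(s,255+(u+.5)/8-.5,190+(v+.5)/8-.5,z)
for n,u,v,z in [("dial",303,155,.08),("vol",480,262,.072),("candle",565,310,.067),("LF",102,275,.05),("RF",610,375,.05)]: print("S",n,S(u,v,z).round(4))
d=get_image("wrist");print(d["mount"],d["intrinsics"]);cv2.imwrite("pics/w0.png",d["pixels"][:,:,::-1])
E
```

```text
LR [0.4898 0.0954 0.05  ]
RR [ 0.5799 -0.1072  0.05  ]
LF [0.3705 0.0438 0.05  ]
dial [0.4571 0.0095 0.08  ]
btn [ 0.5288 -0.0588  0.068 ]
vol [ 0.4631 -0.0868  0.072 ]
midmark [ 0.408  -0.0128  0.051 ]
rightmark [ 0.4285 -0.0388  0.051 ]
leftmark [0.4039 0.0198 0.051 ]
S dial [0.458 0.012 0.08 ]
S vol [ 0.4635 -0.0849  0.072 ]
S candle [ 0.4687 -0.1272  0.067 ]
S LF [0.3721 0.046  0.05  ]
S RF [ 0.4656 -0.1541  0.05  ]
[[ 1.45432633e-04  9.61749262e-01  2.73931261e-01 -6.98484776e-02]
 [-4.07713918e-04 -2.73931185e-01  9.61749208e-01 -1.35923284e-01]
 [ 9.99999906e-01 -2.51555307e-04  3.52280027e-04 -2.82358682e-04]
 [ 0.00000000e+00  0.00000000e+00  0.00000000e+00  1.00000000e+00]] [[304.5737036    0.         318.69250444]
 [  0.         304.5737036  193.96193893]
 [  0.           0.           1.        ]]
```

View pics/w0.png

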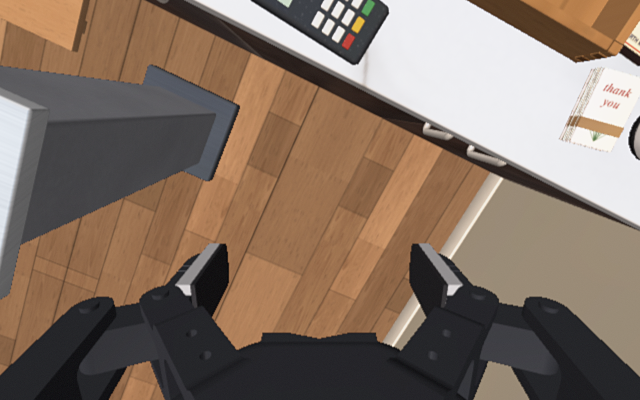

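```bash
cat >> h.py <<'E'
from scipy.spatial.transform import Rotation as Ro
def plan(p,R,n,s=None):
    s=s or env.observe();p0=s["position"].copy();R0=s["tool_rot"];w=Ro.from_matrix(R0.T@R).as_rotvec()/n
    d=(np.array(p)-p0)/n;out=[];C=R0.copy()
    for i in range(n):
        out.append(np.r_[C.T@d*1000,w]);C=C@Ro.from_rotvec(w).as_matrix()
    for o in out: print(", ".join(f"{x:.2f}" if j<3 else f"{x:.4f}" for j,x in enumerate(o)))
def Rdown(yaw): # tool x=-y_p, y down, z=x_p
    c,s=np.cos(yaw),np.sin(yaw)
    return np.array([[s,0,c],[-c,0,s],[0,-1,0.]])
E
python3 -c "
from h import *
plan([.499,-.086,.26],Rdown(.41),15)"
```

```text
-27.66, -1.38, -17.30, 0.0000, -0.1027, -0.0001
-29.29, -1.39, -14.38, 0.0000, -0.1027, -0.0001
-30.61, -1.39, -11.30, 0.0000, -0.1027, -0.0001
-31.60, -1.39, -8.10, 0.0000, -0.1027, -0.0001
-32.27, -1.39, -4.81, 0.0000, -0.1027, -0.0001
-32.59, -1.40, -1.48, 0.0000, -0.1027, -0.0001
-32.57, -1.40, 1.87, 0.0000, -0.1027, -0.0001
-32.21, -1.40, 5.20, 0.0000, -0.1027, -0.0001
-31.50, -1.40, 8.48, 0.0000, -0.1027, -0.0001
-30.47, -1.40, 11.66, 0.0000, -0.1027, -0.0001
-29.11, -1.40, 14.73, 0.0000, -0.1027, -0.0001
-27.45, -1.41, 17.63, 0.0000, -0.1027, -0.0001
-25.49, -1.41, 20.35, 0.0000, -0.1027, -0.0001
-23.27, -1.41, 22.86, 0.0000, -0.1027, -0.0001
-20.81, -1.41, 25.13, 0.0000, -0.1027, -0.0001
```

```bash
python3 -c "
from h import *
t=dict(np.load('pics/top0.npz'));s=dict(np.load('pics/scene0.npz'))
for u,v in [(430,140),(460,130),(455,183)]:print(ondepth(t,u,v).round(3))
for u,v in [(450,230),(430,220),(435,270),(462,300)]:print(ondepth(s,u,v).round(3))"
```

```text
[ 0.622 -0.449  0.163]
[ 0.534 -0.465  0.331]
[ 0.51  -0.533  0.024]
[ 0.495 -0.539  0.279]
[ 0.8   -0.315 -0.002]
[ 0.594 -0.467  0.012]
[ 0.547 -0.588  0.008]
```

Call:
{"api": "move_arm", "payload": {
  "targets": [-27.7,-1.4,-17.3,0,-0.1027,0,-29.3,-1.4,-14.4,0,-0.1027,0,-30.6,-1.4,-11.3,0,-0.1027,0,-31.6,-1.4,-8.1,0,-0.1027,0,-32.3,-1.4,-4.8,0,-0.1027,0],
  "hand": -1
}}

```text
time_s: 0.78
position: [0.3229, -0.3594, 0.2462]
tool_rot: [[-0.576, -0.0, 0.817], [-0.817, 0.0, -0.576], [-0.0, -1.0, -0.0]]
ft_force: [0.2, -1.2, 0.5]
grip_width: -0.0003
```

Call:
{"api": "move_arm", "payload": {
  "targets": [-32.6,-1.4,-1.5,0,-0.1027,0,-32.6,-1.4,1.9,0,-0.1027,0,-32.2,-1.4,5.2,0,-0.1027,0,-31.5,-1.4,8.5,0,-0.1027,0,-30.5,-1.4,11.7,0,-0.1027,0]
}}

```text
time_s: 1.4
position: [0.4114, -0.2223, 0.2532]
tool_rot: [[-0.1, -0.0, 0.995], [-0.995, 0.0, -0.1], [-0.0, -1.0, -0.0]]
ft_force: [0.2, -0.4, 0.3]
grip_width: 0.0
```

Call:
{"api": "move_arm", "payload": {
  "targets": [-29.1,-1.4,14.7,0,-0.1027,0,-27.5,-1.4,17.6,0,-0.1027,0,-25.5,-1.4,20.4,0,-0.1027,0,-23.3,-1.4,22.9,0,-0.1027,0,-20.8,-1.4,25.1,0,-0.1027,0]
}}

```text
time_s: 2.02
position: [0.4997, -0.085, 0.2602]
tool_rot: [[0.401, -0.0, 0.916], [-0.916, 0.0, 0.401], [-0.0, -1.0, -0.0]]
ft_force: [0.7, -0.8, -0.2]
grip_width: -0.0
```

```bash
cat >> h.py <<'E'
def wrist(name):
    s=env.observe();d=get_image("wrist");M=d["mount"];R=s["tool_rot"]
    Rc=R@M[:3,:3];C=R@M[:3,3]+s["position"];d["R"]=Rc.T;d["t"]=-Rc.T@C
    cv2.imwrite(f"pics/{name}.png",d["pixels"][:,:,::-1]);np.savez(f"pics/{name}.npz",**d);return d,s
E
python3 -c "
from h import *
d,s=wrist('w1');print(s['position'],s['tool_rot'],s['time_s'],s['ft_force'],s['q'])"
```

```text
[ 0.49969625 -0.0850324   0.26017044] [[ 4.01288315e-01 -4.55132936e-04  9.15951681e-01]
 [-9.15951732e-01  1.69161403e-04  4.01288421e-01]
 [-3.37583249e-04 -9.99999882e-01 -3.48997306e-04]] 2.025 [ 0.69140848 -0.75395484 -0.24246014] [-2.30604412e+01  1.66037615e+01  7.87251303e+01 -1.30230978e-03
  8.46988981e+01 -4.67190673e+01]
```

View pics/w1.png

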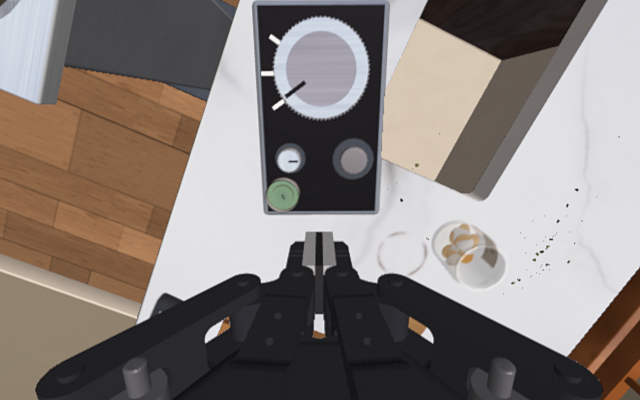

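The wrist view shows the player squarely: dial at (321,67), button at (353,158), volume knob at (289,158), candle at (283,194). The pointer is at the lower (right) mark.

```bash
python3 - <<'E'
from h import *
d=dict(np.load("pics/w1.npz"));im=d["pixels"].astype(int)
def pts(mask):
    c,_=cv2.findContours(mask.astype(np.uint8),cv2.RETR_EXTERNAL,cv2.CHAIN_APPROX_NONE);return max(c,key=cv2.contourArea)
# dial
m=np.zeros(im.shape[:2],bool);m[8:128,268:376]=im[8:128,268:376].min(2)>130
c=pts(m);X=np.array([onz(d,u,v,.08)[:2] for u,v in c[:,0]])
(cx,cy),r=cv2.minEnclosingCircle((X*1000).astype(np.float32));h=cv2.convexHull((X*1000).astype(np.float32))[:,0]
A=np.c_[2*h,np.ones(len(h))];sol=np.linalg.lstsq(A,(h**2).sum(1),rcond=None)[0];print("dial",cx,cy,r,sol[:2],np.sqrt(sol[2]+sol[0]**2+sol[1]**2))
g=d["z_map"][60:75,310:335];print("depth dial z",[ondepth(d,u,v)[2].round(4) for u,v in [(321,67),(340,80),(353,158),(289,158),(283,194),(320,180),(340,210)]])
# button cap, grey
m=np.zeros(im.shape[:2],bool);m[135:180,332:376]=im[135:180,332:376].min(2)>105
c=pts(m);e=cv2.minEnclosingCircle(c);print("btn",e,onz(d,*e[0],.068))
m[:]=0;m[143:175,272:306]=im[143:175,272:306].min(2)>165
c=pts(m);e=cv2.minEnclosingCircle(c);print("vol",e,onz(d,*e[0],.072))
# player outline: dark top
m=np.zeros(im.shape[:2],bool);m[2:216,250:392]=im[2:216,250:392].max(2)<70
c=pts(m);ap=cv2.convexHull(c)[:,0];
W=np.array([onz(d,u,v,.05)[:2] for u,v in ap])*1000
rr=cv2.minAreaRect(W.astype(np.float32));print(rr,cv2.boxPoints(rr))
E
```

```text
dial 455.14947509765625 6.36972713470459 53.37090301513672 [455.55564238   9.49379362] 49.16895914209362
depth dial z [np.float64(0.0819), np.float64(0.0822), np.float64(0.0739), np.float64(0.0731), np.float64(0.0604), np.float64(0.0516), np.float64(0.0507)]
btn ((353.5804748535156, 159.5651397705078), 13.509748458862305) [ 0.52857192 -0.05592263  0.068     ]
vol ((288.8515625, 160.40625), 11.237574577331543) [ 0.46467317 -0.08418223  0.072     ]
((477.9287109375, -29.36821746826172), (127.45028686523438, 217.38201904296875), 23.772781372070312) [[ 375.79605    44.412224]
 [ 463.42508  -154.52522 ]
 [ 580.0614   -103.14866 ]
 [ 492.43234    95.78879 ]]
```

Call:
{"api": "move_arm", "payload": {
  "targets": [-37.4,0,-1.7,0,0,0,-37.4,0,-1.7,0,0,0,-37.4,0,-1.7,0,0,0,-37.4,0,-1.7,0,0,0,-37.4,0,-1.7,0,0,0]
}}

```text
time_s: 2.7
position: [0.4163, 0.083, 0.2602]
tool_rot: [[0.398, -0.0, 0.918], [-0.918, 0.0, 0.398], [-0.0, -1.0, -0.0]]
ft_force: [0.0, 0.3, 0.6]
grip_width: -0.0
```

Call:
{"api": "move_arm", "payload": {
  "targets": [0,36,0,0,0,0,0,36,0,0,0,0,0,36,0,0,0,0,0,32,0,0,0,0,0,15,0,0,0,0]
}}

```text
time_s: 3.32
position: [0.4162, 0.082, 0.1038]
tool_rot: [[0.398, -0.003, 0.917], [-0.917, 0.0, 0.398], [-0.001, -1.0, -0.002]]
ft_force: [0.8, 0.2, 0.1]
grip_width: 0.0004
```

```bash
python3 -c "
from h import *
d,s=wrist('w2');print(s['position'],s['ft_force'],s['time_s'])
d=get_image('top');cv2.imwrite('pics/t2.png',cv2.resize(d['pixels'][170:290,230:390,::-1],None,fx=5,fy=5,interpolation=cv2.INTER_CUBIC))"
```

```text
[0.41624884 0.08203594 0.1037932 ] [0.82174048 0.21419903 0.10447056] 3.325
```

View pics/w2.png

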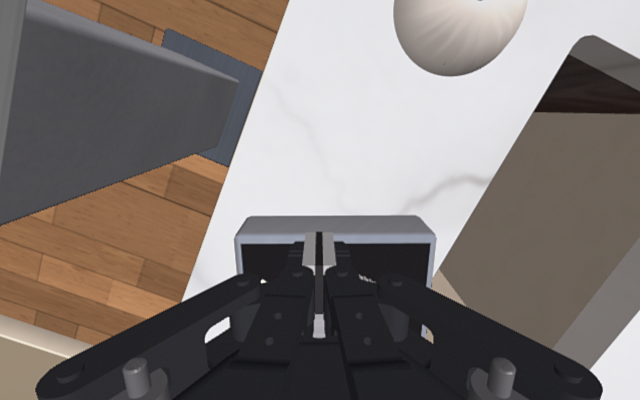

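View pics/t2.png

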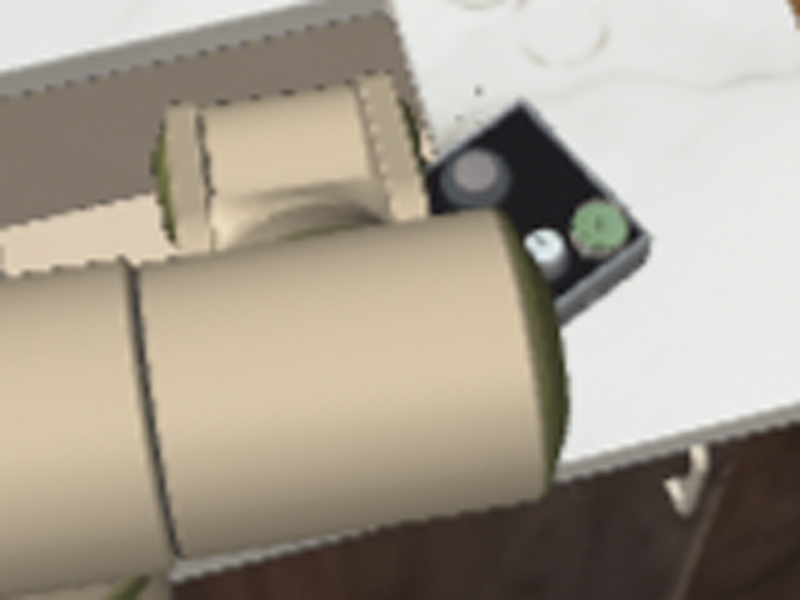

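Call:
{"api": "move_arm", "payload": {
  "targets": [0,15,0,0,0,0,0,15,0,0,0,0,0,4.5,0,0,0,0,9,0,0,0,0,0,9,0,0,0,0,0]
}}

```text
time_s: 4.05
position: [0.4249, 0.0649, 0.0715]
tool_rot: [[0.398, 0.001, 0.917], [-0.917, -0.0, 0.398], [0.001, -1.0, 0.001]]
ft_force: [-0.0, 0.5, 0.5]
grip_width: -0.0
```

```bash
python3 -c "
from h import *
s=env.observe();print(s['position'],s['ft_force'],s['time_s'])
d=get_image('scene');cv2.imwrite('pics/s3.png',cv2.resize(d['pixels'][170:270,240:370,::-1],None,fx=6,fy=6,interpolation=cv2.INTER_CUBIC))"
```

```text
[0.42488584 0.06490093 0.07145539] [-0.02649495  0.49778282  0.48317335] 4.05
```

View pics/s3.png

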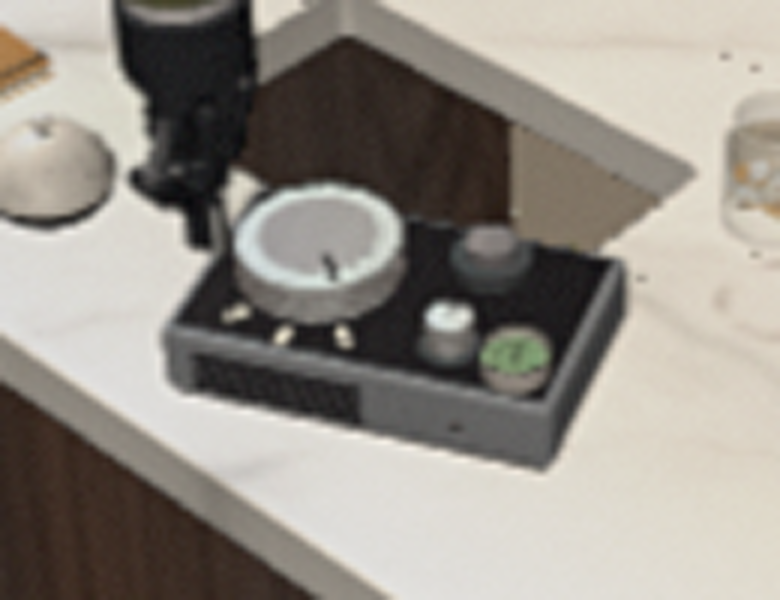

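The scene view shows the fingertip at (200,235), just left of the dial, and the pointer at (330,265) near the right mark. I'll creep in until it touches.

Call:
{"api": "move_arm", "payload": {
  "targets": [1,0,0,0,0,0,1,0,0,0,0,0,1,0,0,0,0,0,0.5,0,0,0,0,0,0,0,0,0,0,0]
}}

```text
time_s: 4.72
position: [0.4256, 0.0624, 0.0708]
tool_rot: [[0.398, -0.0, 0.917], [-0.917, 0.0, 0.398], [-0.0, -1.0, -0.0]]
ft_force: [-0.5, -0.4, -1.0]
grip_width: 0.0001
```

Call:
{"api": "move_arm", "payload": {
  "targets": [0.5,0,0,0,0,0,0.5,0,0,0,0,0,0,0,0,0,0,0,0,0,0,0,0,0,0,0,0,0,0,0]
}}

```text
time_s: 5.35
position: [0.426, 0.0614, 0.0708]
tool_rot: [[0.398, 0.0, 0.917], [-0.917, 0.0, 0.398], [-0.0, -1.0, 0.0]]
ft_force: [0.1, 0.4, -0.6]
grip_width: 0.0001
```

Call:
{"api": "move_arm", "payload": {
  "targets": [0.5,0,0,0,0,0,0.5,0,0,0,0,0,0,0,0,0,0,0,0,0,0,0,0,0,0,0,0,0,0,0]
}}

```text
time_s: 5.98
position: [0.4264, 0.0605, 0.0708]
tool_rot: [[0.398, -0.0, 0.917], [-0.917, -0.0, 0.398], [0.0, -1.0, -0.0]]
ft_force: [-0.5, 0.5, -0.3]
grip_width: -0.0003
```

Call:
{"api": "move_arm", "payload": {
  "targets": [0.5,0,0,0,0,0,0.5,0,0,0,0,0,0,0,0,0,0,0,0,0,0,0,0,0,0,0,0,0,0,0]
}}

```text
time_s: 6.6
position: [0.4268, 0.0596, 0.0708]
tool_rot: [[0.398, -0.0, 0.917], [-0.917, 0.0, 0.398], [-0.0, -1.0, -0.0]]
ft_force: [0.1, -0.6, 0.7]
grip_width: -0.0002
```

Call:
{"api": "move_arm", "payload": {
  "targets": [0.5,0,0,0,0,0,0.5,0,0,0,0,0,0,0,0,0,0,0,0,0,0,0,0,0,0,0,0,0,0,0]
}}

```text
time_s: 7.22
position: [0.4272, 0.0587, 0.0708]
tool_rot: [[0.398, 0.0, 0.917], [-0.917, -0.0, 0.398], [0.0, -1.0, 0.0]]
ft_force: [-1.4, -0.4, 0.6]
grip_width: -0.0
```

Call:
{"api": "move_arm", "payload": {
  "targets": [0.5,0,0,0,0,0,0,0,0,0,0,0,0,0,0,0,0,0,0,0,0,0,0,0,0,0,0,0,0,0]
}}

```text
time_s: 7.85
position: [0.4271, 0.0584, 0.0708]
tool_rot: [[0.398, -0.001, 0.917], [-0.917, 0.0, 0.398], [-0.0, -1.0, -0.0]]
ft_force: [-1.7, 5.4, 1.0]
grip_width: -0.0001
```

Contact, at about 5.5 N normal. Now I'll rub along +z (rearward on the left side, which is clockwise).

Call:
{"api": "move_arm", "payload": {
  "targets": [0,0,2,0,0,0,0,0,2,0,0,0,0,0,2,0,0,0,0,0,2,0,0,0,0,0,0,0,0,0]
}}

```text
time_s: 8.48
position: [0.4342, 0.0618, 0.0708]
tool_rot: [[0.398, -0.001, 0.917], [-0.917, 0.001, 0.398], [-0.001, -1.0, -0.001]]
ft_force: [-4.1, 6.4, 3.6]
grip_width: 0.0
```

```bash
cat >> h.py <<'E'
def sc(n):
    s=env.observe();print(s['position'],s['ft_force'],s['time_s'])
    d=get_image('scene');np.savez(f"pics/{n}.npz",**d);cv2.imwrite(f'pics/{n}.png',cv2.resize(d['pixels'][195:235,270:315,::-1],None,fx=13,fy=13,interpolation=cv2.INTER_CUBIC))
E
python3 -c "
from h import *
sc('s4')"
```

```text
[0.43419001 0.06177741 0.07077991] [-4.12147921  6.41759083  3.59077825] 8.475
```

View pics/s4.png

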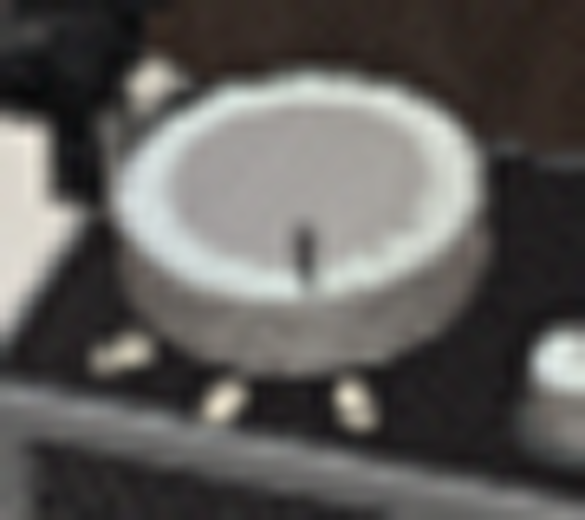

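Call:
{"api": "move_arm", "payload": {
  "targets": [0,0,2,0,0,0,0,0,2,0,0,0,0,0,2,0,0,0,0,0,2,0,0,0,0,0,0,0,0,0]
}}

```text
time_s: 9.15
position: [0.442, 0.0651, 0.0707]
tool_rot: [[0.398, -0.0, 0.917], [-0.917, 0.001, 0.398], [-0.001, -1.0, 0.0]]
ft_force: [-2.3, 6.8, 2.1]
grip_width: 0.0003
```

```bash
python3 -c "
from h import *
sc('s5')"
```

```text
[0.44198736 0.06510143 0.07074726] [-2.2927406   6.78437387  2.06076214] 9.15
```

View pics/s5.png

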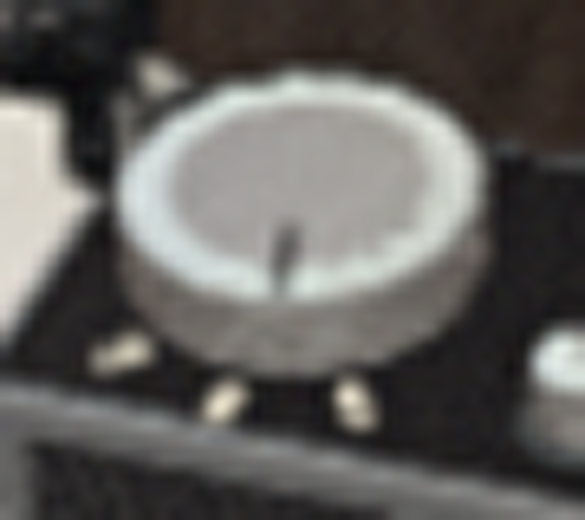

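Call:
{"api": "move_arm", "payload": {
  "targets": [0,0,2,0,0,0,0,0,2,0,0,0,0,0,2,0,0,0,0,0,0.5,0,0,0,0,0,0,0,0,0]
}}

```text
time_s: 9.82
position: [0.4486, 0.0674, 0.0708]
tool_rot: [[0.398, 0.001, 0.917], [-0.917, 0.0, 0.398], [0.0, -1.0, 0.001]]
ft_force: [1.1, 5.5, -0.8]
grip_width: -0.0001
```

```bash
python3 -c "
from h import *
sc('s6')"
```

```text
[0.44858639 0.06740199 0.07083501] [ 1.14873499  5.54240675 -0.78702728] 9.825
```

View pics/s6.png

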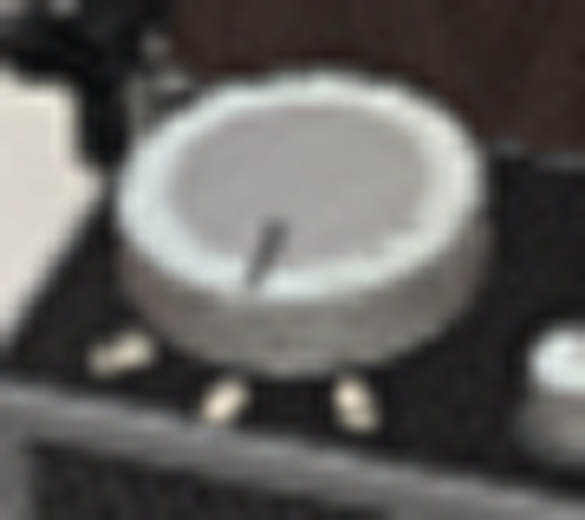

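The spring now pulls forward and the pointer is nearly at the middle mark. I'll back straight off.

Call:
{"api": "move_arm", "payload": {
  "targets": [-3,0,0,0,0,0,-8,0,0,0,0,0,-12,0,0,0,0,0,-5,-15,0,0,0,0,0,-40,0,0,0,0]
}}

```text
time_s: 10.5
position: [0.4355, 0.0937, 0.1254]
tool_rot: [[0.399, -0.004, 0.917], [-0.917, 0.0, 0.399], [-0.002, -1.0, -0.004]]
ft_force: [0.3, -0.4, 0.5]
grip_width: -0.0005
```

Call:
{"api": "move_arm", "payload": {
  "targets": [0,-50,0,0,0,0,0,-40,0,0,0,0,0,-20,0,0,0,0,0,0,0,0,0,0,0,0,0,0,0,0]
}}

```text
time_s: 11.12
position: [0.4362, 0.0932, 0.2348]
tool_rot: [[0.398, -0.002, 0.917], [-0.917, 0.0, 0.398], [-0.001, -1.0, -0.002]]
ft_force: [-0.7, -0.4, -0.5]
grip_width: 0.0003
```

```bash
python3 -c "
from h import *
sc('s7')
s=env.observe();print(s['tool_rot'])"
```

```text
[0.43624797 0.09316512 0.23475761] [-0.74430252 -0.42944131 -0.45444956] 11.125
[[ 3.98345613e-01 -2.31725362e-03  9.17232469e-01]
 [-9.17234859e-01  7.60330428e-05  3.98346843e-01]
 [-9.92810639e-04 -9.99997312e-01 -2.09517837e-03]]
```

View pics/s7.png

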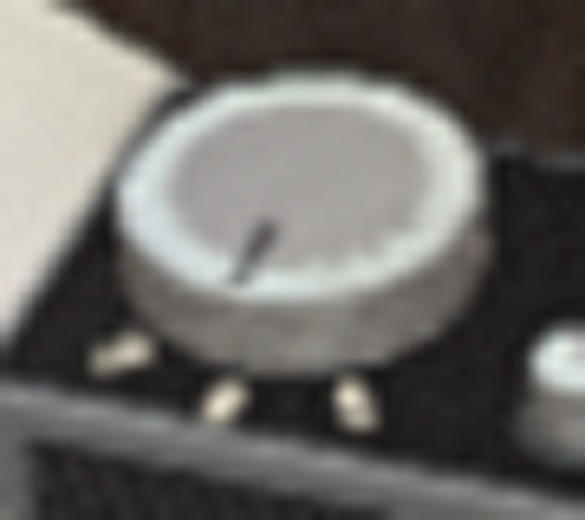

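The pointer at (250,250) now lines up with the middle mark, and the player has not shifted. Next is the button, with the closed tip tilted about 15° so only one edge presses inside the cap.

```bash
python3 -c "
from h import *
plan([.5213,-.0592,.12],Rdown(.41)@Ro.from_rotvec([-.26,0,0]).as_matrix(),10)"
```

```text
17.37, 11.44, 1.76, -0.0258, -0.0000, -0.0001
17.37, 11.40, 2.05, -0.0258, -0.0000, -0.0001
17.36, 11.34, 2.34, -0.0258, -0.0000, -0.0001
17.36, 11.28, 2.63, -0.0258, -0.0000, -0.0001
17.36, 11.21, 2.92, -0.0258, -0.0000, -0.0001
17.36, 11.13, 3.21, -0.0258, -0.0000, -0.0001
17.36, 11.05, 3.50, -0.0258, -0.0000, -0.0001
17.36, 10.95, 3.78, -0.0258, -0.0000, -0.0001
17.36, 10.86, 4.06, -0.0258, -0.0000, -0.0001
17.36, 10.75, 4.34, -0.0258, -0.0000, -0.0001
```

Call:
{"api": "move_arm", "payload": {
  "targets": [17.4,11.4,1.8,-0.0258,0,0,17.4,11.4,2.1,-0.0258,0,0,17.4,11.3,2.3,-0.0258,0,0,17.4,11.3,2.6,-0.0258,0,0,17.4,11.2,2.9,-0.0258,0,0]
}}

```text
time_s: 11.8
position: [0.4802, 0.0153, 0.1776]
tool_rot: [[0.398, -0.12, 0.91], [-0.917, -0.052, 0.394], [-0.0, -0.991, -0.131]]
ft_force: [0.0, -0.4, -0.1]
grip_width: 0.0002
```

Call:
{"api": "move_arm", "payload": {
  "targets": [17.4,11.1,3.2,-0.0258,0,0,17.4,11.1,3.5,-0.0258,0,0,17.4,11,3.8,-0.0258,0,0,17.4,10.9,4.1,-0.0258,0,0,17.4,10.8,4.3,-0.0258,0,0]
}}

```text
time_s: 12.42
position: [0.5228, -0.0608, 0.1204]
tool_rot: [[0.398, -0.236, 0.887], [-0.917, -0.102, 0.385], [0.0, -0.966, -0.257]]
ft_force: [1.2, -0.1, 0.8]
grip_width: 0.0002
```

```bash
python3 -c "
from h import *
s=env.observe();print(s['position'],s['ft_force'],s['time_s'],s['tool_rot'])
wrist('w8')
d=get_image('scene');cv2.imwrite('pics/s8.png',cv2.resize(d['pixels'][170:270,240:370,::-1],None,fx=6,fy=6,interpolation=cv2.INTER_CUBIC))
plan([.5213,-.0592,.085],s['tool_rot'],5)"
```

```text
[ 0.52278163 -0.06077059  0.12043527] [ 1.20909127 -0.09203077  0.83711126] 12.425 [[ 3.98175099e-01 -2.35541174e-01  8.86553408e-01]
 [-9.17309430e-01 -1.02241987e-01  3.84824616e-01]
 [ 9.40518077e-07 -9.66471382e-01 -2.56774353e-01]]
-0.45, 6.71, 1.67, 0.0001, -0.0002, -0.0003
-0.45, 6.71, 1.67, 0.0001, -0.0002, -0.0003
-0.45, 6.71, 1.67, 0.0001, -0.0002, -0.0003
-0.45, 6.71, 1.67, 0.0001, -0.0002, -0.0003
-0.45, 6.71, 1.67, 0.0001, -0.0002, -0.0003
```

View pics/s8.png

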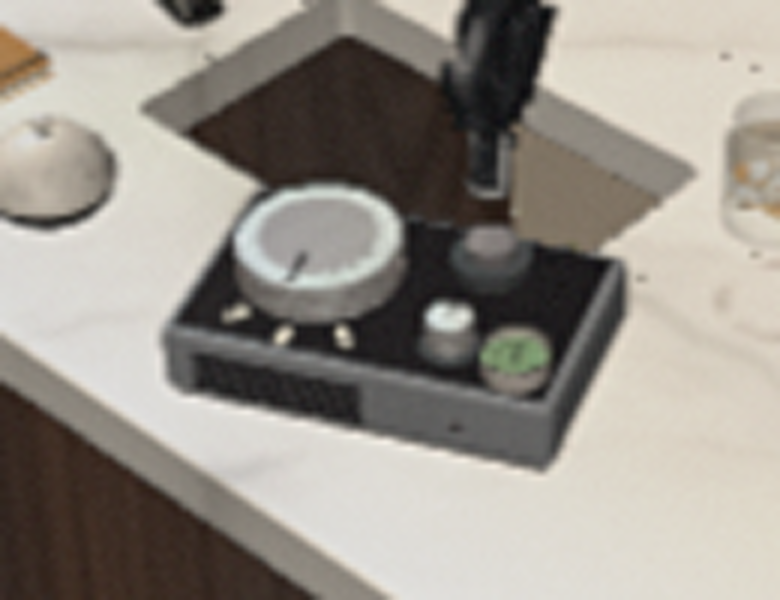

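View pics/w8.png

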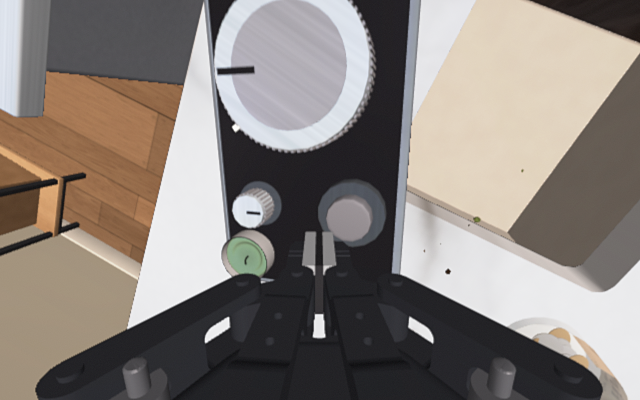

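The dial pointer is squarely at the middle (235,70) and the tip is poised over the button, whose cap is at (349,215).

```bash
python3 -c "
from h import *
d=dict(np.load('pics/w8.npz'));print(onz(d,349,216,.068),onz(d,296,63,.08))"
```

```text
[ 0.52772093 -0.05625636  0.068     ] [0.4640456  0.01522007 0.08      ]
```

Call:
{"api": "move_arm", "payload": {
  "targets": [-0.4,6.7,1.7,0,0,0,-0.4,6.7,1.7,0,0,0,-0.4,6.7,1.7,0,0,0,-0.4,6.7,1.7,0,0,0,-0.4,6.0,1.7,0,0,0]
}}

```text
time_s: 13.15
position: [0.5212, -0.0579, 0.0869]
tool_rot: [[0.398, -0.234, 0.887], [-0.917, -0.102, 0.385], [-0.0, -0.967, -0.255]]
ft_force: [0.7, 0.5, 0.0]
grip_width: 0.0002
```

Call:
{"api": "move_arm", "payload": {
  "targets": [0,1.9,0.5,0,0,0,0,1.9,0.5,0,0,0,0,1.9,0.5,0,0,0,0,0,0,0,0,0,0,0,0,0,0,0]
}}

```text
time_s: 13.78
position: [0.5213, -0.058, 0.0815]
tool_rot: [[0.398, -0.234, 0.887], [-0.917, -0.102, 0.385], [0.0, -0.967, -0.255]]
ft_force: [-1.0, -0.4, -0.6]
grip_width: -0.0002
```

Call:
{"api": "move_arm", "payload": {
  "targets": [0,1,0.25,0,0,0,0,1,0.25,0,0,0,0,1,0.25,0,0,0,0,0,0,0,0,0,0,0,0,0,0,0]
}}

```text
time_s: 14.4
position: [0.5213, -0.058, 0.0785]
tool_rot: [[0.398, -0.234, 0.887], [-0.917, -0.102, 0.385], [0.0, -0.967, -0.255]]
ft_force: [0.4, 1.3, 3.4]
grip_width: -0.0003
```

Call:
{"api": "move_arm", "payload": {
  "targets": [0,1,0.25,0,0,0,0,1,0.25,0,0,0,0,1,0.25,0,0,0,0,0,0,0,0,0,0,0,0,0,0,0]
}}

```text
time_s: 15.02
position: [0.5213, -0.058, 0.0753]
tool_rot: [[0.398, -0.234, 0.887], [-0.917, -0.102, 0.385], [0.0, -0.967, -0.255]]
ft_force: [0.2, 0.6, 5.1]
grip_width: 0.0
```

Call:
{"api": "move_arm", "payload": {
  "targets": [0,0.7,0.2,0,0,0,0,0.7,0.2,0,0,0,0,0,0,0,0,0,0,0,0,0,0,0,0,0,0,0,0,0]
}}

```text
time_s: 15.65
position: [0.5214, -0.058, 0.0748]
tool_rot: [[0.398, -0.233, 0.887], [-0.917, -0.102, 0.385], [0.001, -0.967, -0.255]]
ft_force: [-1.0, 1.6, 12.6]
grip_width: 0.0001
```

The force jumped to 12.6 N at a stop. I'll check visually that this is the cap and not the collar.

```bash
python3 -c "
from h import *
wrist('w9')
d=get_image('scene');cv2.imwrite('pics/s9.png',cv2.resize(d['pixels'][190:250,295:355,::-1],None,fx=9,fy=9,interpolation=cv2.INTER_CUBIC))"
```

```text
(no output)
```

View pics/s9.png

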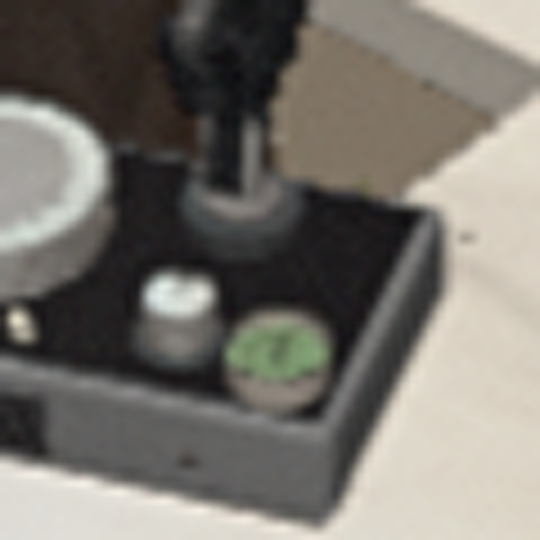

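View pics/w9.png

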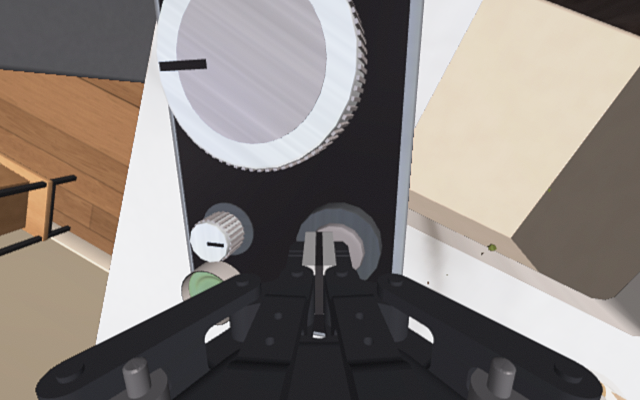

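The cap is flush with the collar and the pressing edge is at the cap centre, so it is fully down. I'll release it and clear off.

Call:
{"api": "move_arm", "payload": {
  "targets": [0,-2,-0.5,0,0,0,0,-4,-1,0,0,0,0,-10,-2.6,0,0,0,0,-30,-8,0,0,0,0,-40,-10,0,0,0]
}}

```text
time_s: 16.38
position: [0.5211, -0.0577, 0.1631]
tool_rot: [[0.398, -0.237, 0.886], [-0.917, -0.101, 0.385], [-0.002, -0.966, -0.257]]
ft_force: [0.4, 0.0, 0.6]
grip_width: -0.0001
```

Call:
{"api": "move_arm", "payload": {
  "targets": [20,-40,-10,0,0,0,20,-20,-5,0,0,0,20,0,0,0,0,0,0,0,0,0,0,0,0,0,0,0,0,0]
}}

```text
time_s: 17.0
position: [0.5458, -0.112, 0.2232]
tool_rot: [[0.398, -0.237, 0.886], [-0.917, -0.1, 0.385], [-0.002, -0.966, -0.257]]
ft_force: [0.4, 0.1, -0.2]
grip_width: 0.0004
```

```bash
python3 -c "
from h import *
d,s=wrist('w10');print(s['time_s'],s['position'],s['ft_force'])
d=get_image('scene');cv2.imwrite('pics/s10.png',cv2.resize(d['pixels'][170:270,240:370,::-1],None,fx=6,fy=6,interpolation=cv2.INTER_CUBIC))"
```

```text
17.0 [ 0.54582204 -0.11202935  0.22316953] [ 0.36053156  0.11538447 -0.19647784]
```

View pics/s10.png

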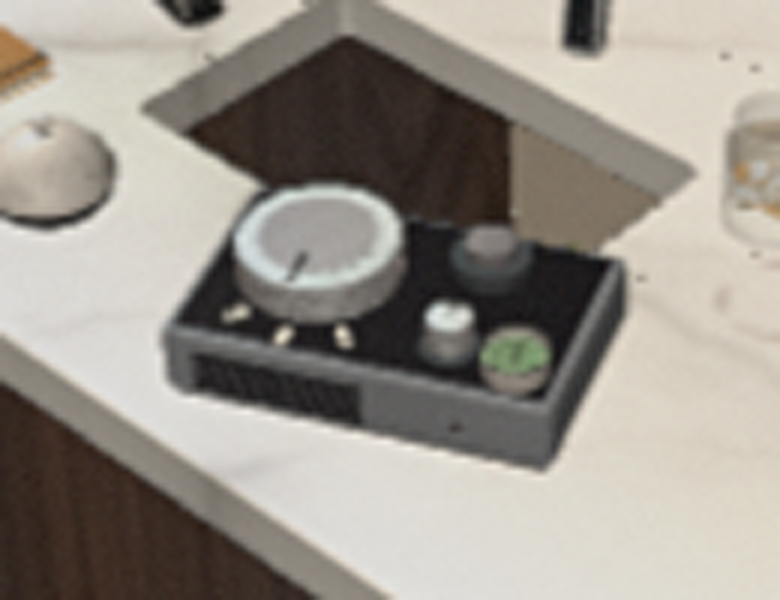

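View pics/w10.png

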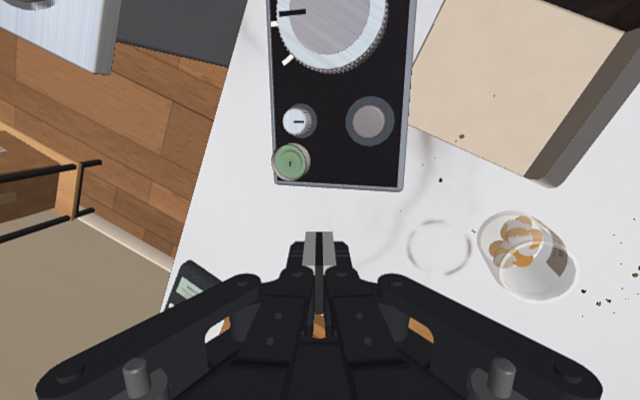

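The button is up again at (490,245), the pointer is at the middle mark, the player, knob and candle have not moved, and the arm is clear. I'll hand in.

```bash
python3 -c "
from h import *
env.close_job()"
```

```text
the job is handed in; nothing more can be done
```

I turned the dial one click clockwise, then pressed the button fully down and let it come up, and handed the job in at about 17 s.

- **Dial:** I rubbed the left side of the rim with the shut fingertip at about 6–8 N, well under the 14 N that slides the player. I then backed straight off, and the dial clicked in. Its pointer lines up with the middle mark in both the scene and wrist pictures.
- **Button:** I pressed with one edge of the tilted tip at the centre of the cap, until the force rose sharply to 12.6 N and the cap looked flush with the collar. In the last picture it is standing up again.
- **Everything else:** In the last pictures the player, volume knob, candle, bell and jar look unmoved. I did not check the notebook, stapler, coasters and reader afterwards, though the arm only moved well above or away from them. The arm was well clear, with the wrist force near zero.

No check failed. My position estimates for the dial differed by about 2–5 mm between views, so I found the actual contact by touch. The button's full travel is judged from the force and the pictures, since the joint itself is not reported.

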